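Shut and lock the lid of a motorcycle tool case with its quarter-turn dial

TASK

The lid of the aluminium tool case stands ajar. Push the lid down with the fingertips until it is fully shut, then set a fingertip in the slot of the black dial on the lid and turn the dial clockwise (seen from above) until it stops, so that the lid is locked; then take the hand away. Do not force or grip the dial, do not lift the lid further open, and leave the things standing around the case alone.

Things in the scene. Friction and masses are not known exactly. Their poses are not given: they have to be found in the camera images.
- case: Aluminium tool case, fixed to the table, 240 (its x) x 280 (its y) x 110 mm high (118 mm with the lid shut). Origin: centre of its underside, on the table. Its x axis points from its front (robot side) to the hinge side, z up.
- lid (a joint): Angle of the lid (rad): 0 = shut on its stop, positive = open; starts 0.15 to 0.40. Hinge line along the case's far top edge, parallel to the case's y, at case x = +120 mm, height 110 mm; the front (robot side) edge rises as it opens. The hinge is stiff: the lid stays where it is left and takes about 2 to 5 N down at the dial to close.
- lid_front (a point): Point on the lid's top face, at the middle of its front edge, 243 mm from the hinge line. Axes: x towards the hinge, y along it, z out of the top face. The lid is a flat aluminium plate 244 (x) x 286 (y) x 8 mm, bare beside the dial but for two 3 mm high ribs, 12 mm wide, 115 mm either side of the middle. A good place to push is beside the dial, about 80 mm from the middle line.
- dial (a joint): Angle of the dial (rad), clockwise positive seen from above: 0 = open, slot parallel to the case's y; 1.57 = hard stop, locked, slot pointing at the hinge. Starts 0 to 0.35. Friction 0.1 N m (3 to 4 N pushed 28 mm off-axis); stays where left. It swings a steel tongue under a lip of the case; turned while the lid is open, the tongue lands on the lip and the lid cannot shut.
- slot (a point): Centre of the slot's floor, on the dial's axis, 175 mm from the hinge line; 4 mm above the lid's face, 122 mm above the table when shut. y runs along the slot and turns with the dial; z out of the lid. Dial: round plate 96 mm across with two upright black half-moons 18 mm high; the slot between them is 34 mm wide, 96 mm long, open on top and at both ends. Push a wall 25 to 32 mm off-axis.
- spanner: Bystander: dark steel open-ended spanner 170 mm long, lying beside the case. Origin: underside, near its middle.
- lamp: Bystander: round bright steel headlamp lying lens up, 96 mm across, 61 mm high. Origin: centre of its underside.
- jar: Bystander: small glass jar with a lid, 56 mm across, 75 mm high. Origin: centre of its underside.

How it is judged:
By the outcome, as a careful person would: the job done as asked, in the order asked, and still so for the second after the job is handed in, with the robot touching nothing.
It also fails if it takes over 45 s, if anything falls off the work surface, if the arm or the gripper's body presses on something with over 40 N, if the wrist force passes 120 N, or if a joint passes its speed limit or range.

ROBOT

A 6-joint arm with a two-finger parallel gripper is mounted at the origin on the work surface. World frame = base frame: x ahead of the robot, y to its left, z up, the work surface at z = 0. Lengths are in m, angles in rad, forces in N, time in s.
With the tool pointing down it reaches from about 0.275 to 0.775 m from the base axis. Payload 14.6 kg.
Tool frame: the origin (TCP) lies at the very end of the fingers, on their centre line; the grasp point (between the pads) lies 19 mm behind it; z points along the fingers, x is the direction in which the jaws open and shut, and the axes are right-handed (so a half turn about z gives the same grasp; the last joint's range is limited). The gripper opens to 85 mm and grips with 20 to 120 N. Pads are 22 mm wide; open, the fingers measure 114 mm over their backs; the gripper's body (76 mm by 85 mm) begins 54 mm behind the grasp point. The pads swing forward as they close: fully open they stand 13 mm farther back than shut.
Start: joints at [-1.257, 0.263, -0.048, 1.259, 0, 1.415], TCP at [0.237, -0.468, 0.193] pointing down, gripper open.
Joint ranges: [-2.65, 2.65], [-0.89, 1.7], [-1.18, 1.37], [-2.13, 2.11], [-1.35, 1.29], [-3.14, 3.14]. Speed limits (rad/s): [1.89, 1.89, 2.57, 2.79, 3.14, 3.14].

INTERFACE

Orientations are given as a rotation vector (axis times angle).
In Python, from rig import ctrl, read_camera, finish_job gives the robot as it stands.
- The arm moves only by the shell command python3 -m inch 'ROWS' [OPENING]. ROWS is JSON, a list of rows, each a list of 2 entries, a list of its own where there are three numbers: the shift along the tool's x, y, z in m, then the turn, a rotation vector about the tool's x, y, z in rad. A call has exactly 10 rows; each row shifts and turns the commanded pose from where the row before left it, along the tool's axes as they then stand; what a row does not reach is not made up. A row lasts 1/10 s, in which the tool goes at most 50 mm and 8.59 degrees, less where a joint would pass 70% of its speed; a pose out of reach is approached as far as the arm can. A call is refused whole if a number of a shift passes 0.05 or a number of a turn 0.15, either way. A call with a gripper value outside its range is refused whole. OPENING is the closure, from -1 (fully open) to 1 (shut), set as the call begins (- or left out, the last holds). The fingers move at their own pace and stop on an object; the grip force is fixed at half the most. Time passes only in rows, so rows that do not move let the fingers close, or fill a call up. It gives the time, the measured TCP pose, the force and the opening at its end, in the units of the state.
- ctrl.get_state(): the state, without advancing time (a new reading comes with each control period).
- read_camera(name): name is "scene" or "top" or "wrist"; returns a dict with "color" (420x560x3 uint8, red, green, blue), "fx", "fy", "cx", "cy" (pixels), "origin" and "attitude" of the camera in the world; the wrist camera has in their place "hand_eye" (4x4, takes a point from camera to tool coordinates, whose origin is the TCP and whose axes are the tool frame's). Camera axes: x right, y down, z forward; pixel columns grow to the right and rows downward; lengths in m; the calibration is good to about 2 mm. The wrist camera is an equidistant fisheye: a pixel r from the principal point sees the ray r / f radians off the axis. A picture is of the moment at which its call begins: read the wrist's pose just before it. There is no depth.
- finish_job(): hands the job in, once; it reports no verdict.
The state is a dict: "t": time; "joint_pos": joint angles; "joint_velocities": joint speeds; "tau": joint torques, N m; "position": TCP position; "tool_rot": TCP orientation; "force": force on the tool from outside, world axes, zero at the start; "torque": the same for the moment, N m; "gripper_width": finger opening in m.
Only numpy, scipy, OpenCV 4.12 (cv2) and the standard library are available. Lean on these libraries where they do the work, as an engineer would, in place of code of your own. Each camera call takes 0.05 s, during which the arm holds its last target.

## Working session

There is one attempt and no reset: what is moved stays moved. The work goes in short steps, Python scripts to look and compute and a shell command to move; the robot and the scene stay as the last step left them, time stands still between calls to the robot, and variables do not carry over. Pictures are saved under pics/ and viewed, and the job is handed in when it is done.

```bash
ls; mkdir -p pics
python3 - <<'E'
from rig import ctrl, read_camera
import cv2,numpy as np
s=ctrl.get_state(); print(s)
for n in ("scene","top","wrist"):
    c=read_camera(n); cv2.imwrite(f"pics/{n}0.png",cv2.cvtColor(c["color"],cv2.COLOR_RGB2BGR))
    print(n,{k:(np.round(v,4).tolist()) for k,v in c.items() if k!="color"})
E
```

```text
pics
{'t': 0.0, 'joint_pos': array([-1.25728100e+00,  2.63514462e-01, -4.89530538e-02,  1.25938807e+00,
       -2.56987707e-06,  1.41548386e+00]), 'joint_velocities': array([ 0.00013692, -0.00022067, -0.00068665,  0.00063874,  0.00040326,
        0.00073462]), 'tau': array([-3.07615715e-03, -6.37625027e+01,  3.84565794e+01,  1.37128224e-02,
       -3.97615440e-04,  1.18398253e-05]), 'position': array([ 0.23710566, -0.4680504 ,  0.19232359]), 'tool_rot': array([-2.67608295e+00,  1.64434668e+00,  1.26817211e-03]), 'force': array([-0.01325906, -0.08703517,  0.58350114]), 'torque': array([-0.01448142,  0.03180753, -0.0248352 ]), 'gripper_width': 0.08530316524106453}
scene {'fx': 422.376, 'fy': 422.376, 'cx': 283.8746, 'cy': 207.3078, 'origin': [1.1098, -0.1798, 0.95], 'attitude': [-2.1892, -1.4681, 0.4283]}
top {'fx': 451.8203, 'fy': 451.8203, 'cx': 276.883, 'cy': 206.7831, 'origin': [0.4123, 0.0192, 1.0849], 'attitude': [-2.104, 2.1229, -0.1823]}
wrist {'fx': 325.1923, 'fy': 325.1923, 'cx': 281.5597, 'cy': 206.5769, 'hand_eye': [[1.0, 0.0002, 0.0009, 0.0001], [-0.0005, 0.9446, 0.3282, -0.085], [-0.0008, -0.3282, 0.9446, -0.1826], [0.0, 0.0, 0.0, 1.0]]}
```

View pics/scene0.png

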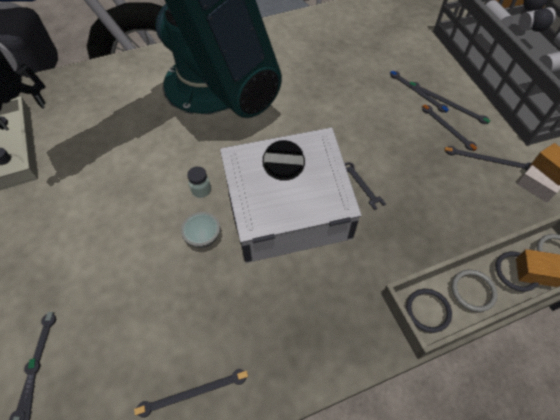

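View pics/top0.png

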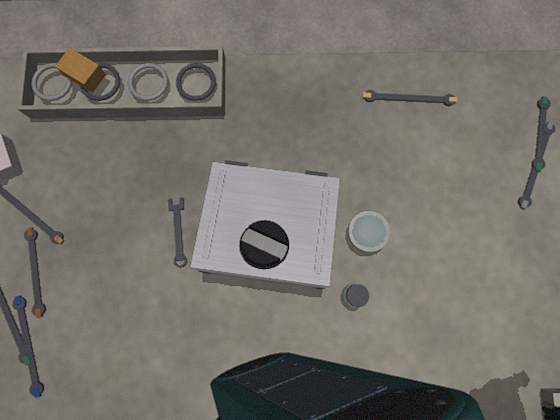

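View pics/wrist0.png

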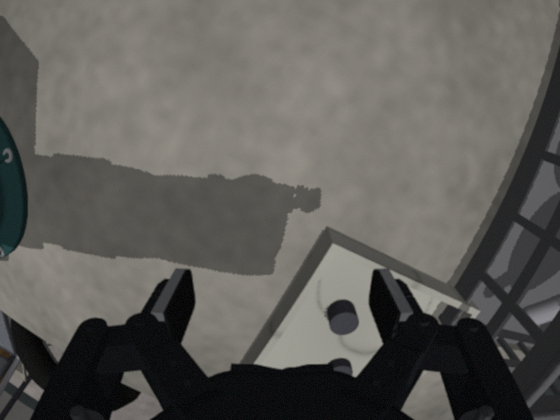

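The top view shows the case at about (265,225), with the dial at (264,244). The spanner is left of the case, and the lamp (369,232) and jar (356,296) are right of it. Next I'll zoom in to measure.

```bash
cat > h.py <<'E'
import numpy as np,cv2
from scipy.spatial.transform import Rotation as R
from rig import ctrl, read_camera
def ray(c,uv):
    d=np.array([(uv[0]-c["cx"])/c["fx"],(uv[1]-c["cy"])/c["fy"],1.])
    d=R.from_rotvec(c["attitude"]).as_matrix()@d
    return np.array(c["origin"]),d/np.linalg.norm(d)
def onz(c,uv,z):
    o,d=ray(c,uv); return o+d*(z-o[2])/d[2]
def proj(c,p):
    q=R.from_rotvec(c["attitude"]).as_matrix().T@(np.array(p)-c["origin"])
    return np.array([c["fx"]*q[0]/q[2]+c["cx"],c["fy"]*q[1]/q[2]+c["cy"]])
def tri(c1,u1,c2,u2):
    o1,d1=ray(c1,u1);o2,d2=ray(c2,u2)
    A=np.stack([d1,-d2],1);t=np.linalg.lstsq(A,o2-o1,rcond=None)[0]
    a=o1+t[0]*d1;b=o2+t[1]*d2
    return (a+b)/2,np.linalg.norm(a-b)
E
python3 - <<'E'
from h import *
t=read_camera("top");s=read_camera("scene")
for n,c,b in(("top",t,(160,140,400,320)),("scene",s,(200,110,380,275))):
    im=cv2.cvtColor(c["color"],cv2.COLOR_RGB2BGR)[b[1]:b[3],b[0]:b[2]]
    k=3.2
    im=cv2.resize(im,None,fx=k,fy=k,interpolation=cv2.INTER_CUBIC)
    for x in range(b[0],b[2],20): cv2.putText(im,str(x),(int((x-b[0])*k),10),0,.35,(0,255,255),1);cv2.line(im,(int((x-b[0])*k),0),(int((x-b[0])*k),600),(0,120,120),1)
    for y in range(b[1],b[3],20): cv2.putText(im,str(y),(0,int((y-b[1])*k)),0,.35,(0,255,255),1);cv2.line(im,(0,int((y-b[1])*k)),(800,int((y-b[1])*k)),(0,120,120),1)
    cv2.imwrite(f"pics/{n}z.png",im)
E
```

```text
(no output)
```

View pics/topz.png

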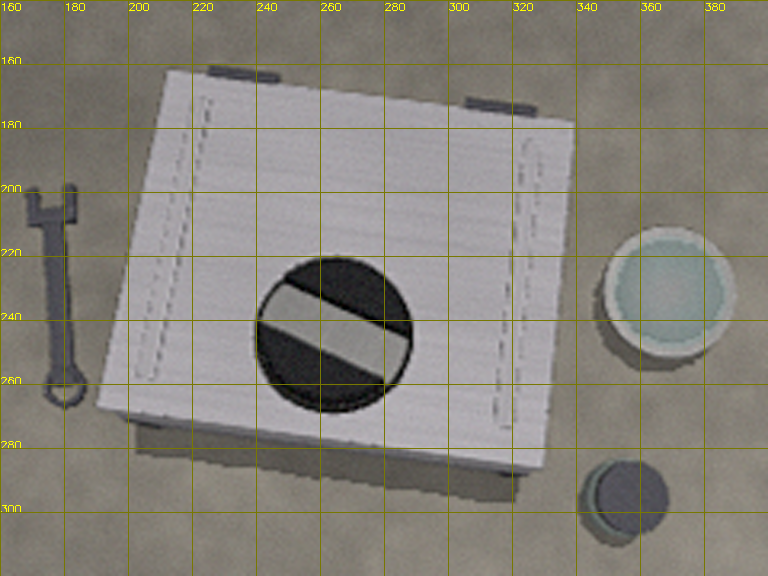

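View pics/scenez.png

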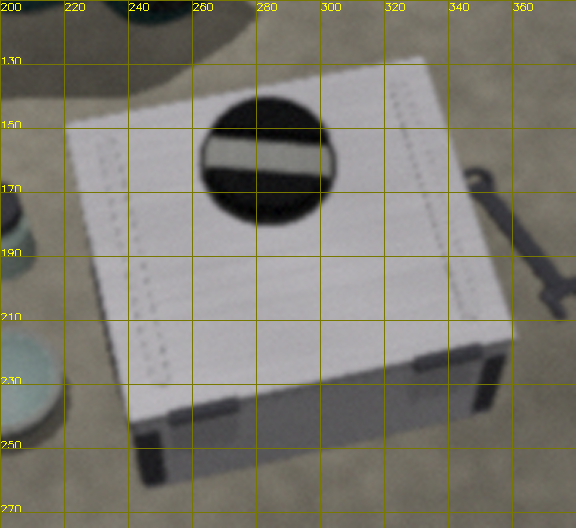

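Run:
```python
from h import *
t=read_camera("top");s=read_camera("scene")
T=dict(FL=(212,162),FR=(339.3,178),NL=(190.5,267),NR=(329.5,286),s1=(262.7,244))
S=dict(FL=(361,215),FR=(240,242),NL=(331.5,128),NR=(220,149),s1=(282.5,159.5))
P={}
for k in T:
    P[k],e=tri(t,T[k],s,S[k]); print(k,P[k].round(4),round(e,4))
print({a+b:np.linalg.norm(P[a]-P[b]).round(4) for a,b in(("FL","FR"),("NL","NR"),("FL","NL"),("FR","NR"))})
F=(P["FL"]+P["FR"])/2;N=(P["NL"]+P["NR"])/2
ax=F-N; print(F,N,"lid angle",np.arcsin(-(ax[2])/np.linalg.norm(ax)), "yaw x",np.arctan2(ax[1],ax[0]),"yaw y",[np.arctan2(-(P[a]-P[b])[0],(P[a]-P[b])[1]) for a,b in(("FL","FR"),("NL","NR"))])
z=P["s1"][2]
u=onz(t,(243,233),z);v=onz(t,(282,253),z) 
for a,b in(((248,228),(286,246)),((241,240),(279,258))):
    d=onz(t,b,z+.018)-onz(t,a,z+.018);print("slot dir",np.arctan2(d[1],d[0]),np.linalg.norm(d))
for n,uv,zz in(("lamp",(369,231),.061),("jar",(357,295),.075),("spanner top",(168,197),0.01),("sp",(180,262),.01)): print(n,onz(t,uv,zz).round(4))
```

```text
FL [0.703  0.1811 0.1141] 0.0011
FR [ 0.6628 -0.1019  0.1133] 0.001
NL [0.4675 0.2137 0.159 ] 0.002
NR [ 0.4272 -0.0683  0.1598] 0.0025
s1 [0.5129 0.0639 0.1558] 0.0027
{'FLFR': np.float64(0.2858), 'NLNR': np.float64(0.2848), 'FLNL': np.float64(0.2419), 'FRNR': np.float64(0.2425)}
[0.68288384 0.03958329 0.11371035] [0.44735866 0.07270248 0.15941954] lid angle 0.1898677483284279 yaw x -0.13970246121774416 yaw y [np.float64(-0.14102891287259156), np.float64(-0.14217052029929916)]
slot dir -2.023321932877122 0.08563783430881095
slot dir -2.020326467231034 0.08525312712968221
lamp [ 0.551  -0.1722  0.061 ]
jar [ 0.4084 -0.137   0.075 ]
spanner top [0.6464 0.304  0.01  ]
sp [0.4881 0.2692 0.01  ]
```

Measurements agree with the given sizes: the lid edges come out at 0.286 and 0.242, and the hinge height at 0.114.
- **Lid:** about 0.19 rad open.
- **Case:** yaw -0.14.
- **Dial:** about 0.31 rad.

I'll shut the fingers and move above the push spot at (0.506, 0.145).

```bash
python3 -m inch '[[[-0.021,-0.026,-0.004],[0,0,0]],[[-0.021,-0.026,-0.004],[0,0,0]],[[-0.021,-0.026,-0.004],[0,0,0]],[[-0.021,-0.026,-0.004],[0,0,0]],[[-0.021,-0.026,-0.004],[0,0,0]],[[-0.021,-0.026,-0.004],[0,0,0]],[[-0.021,-0.026,-0.004],[0,0,0]],[[-0.021,-0.026,-0.004],[0,0,0]],[[-0.021,-0.026,-0.004],[0,0,0]],[[-0.021,-0.026,-0.004],[0,0,0]]]' 1
python3 -m inch '[[[-0.021,-0.026,0],[0,0,0]],[[-0.021,-0.026,0],[0,0,0]],[[-0.021,-0.026,0],[0,0,0]],[[-0.021,-0.026,0],[0,0,0]],[[-0.021,-0.026,0],[0,0,0]],[[-0.021,-0.026,0],[0,0,0]],[[-0.021,-0.026,0],[0,0,0]],[[-0.021,-0.026,0],[0,0,0]],[[-0.021,-0.026,0],[0,0,0]],[[-0.021,-0.026,0],[0,0,0]]]'
python3 -m inch '[[[0,0,0],[0,0,-0.14]],[[0,0,0],[0,0,-0.14]],[[0,0,0],[0,0,-0.14]],[[0,0,0],[0,0,-0.14]],[[0,0,0],[0,0,-0.14]],[[0,0,0],[0,0,-0.14]],[[0,0,0],[0,0,-0.14]],[[0,0,0],[0,0,-0.14]],[[0,0,0],[0,0,-0.14]],[[0,0,0],[0,0,-0.14]]]'
python3 -m inch '[[[0,0,0],[0,0,-0.14]],[[0,0,0],[0,0,-0.14]],[[0,0,0],[0,0,-0.14]],[[0,0,0],[0,0,-0.14]],[[0,0,0],[0,0,-0.14]],[[0,0,0],[0,0,-0.12]],[[0,0,0],[0,0,0]],[[0,0,0],[0,0,0]],[[0,0,0],[0,0,0]],[[0,0,0],[0,0,0]]]'
cat > p.py <<'E'
from h import *
s=ctrl.get_state();M=R.from_rotvec(s["tool_rot"]).as_matrix()
print("t",round(s["t"],2),"pos",s["position"].round(4),"xang",np.arctan2(M[1,0],M[0,0]).round(4),"zax",M[:,2].round(3),"F",s["force"].round(2),"T",s["torque"].round(2),"w",round(s["gripper_width"],4))
E
python3 p.py
```

```text
t: 1.35
position: [0.3746, -0.1622, 0.2331]
tool_rot: [2.677, -1.645, 0.001]
force: [-0.3, -0.4, -0.3]
gripper_width: 0.0002
t: 2.35
position: [0.5117, 0.1427, 0.2328]
tool_rot: [-2.677, 1.644, -0.0]
force: [1.4, -0.3, 0.6]
gripper_width: -0.0003
t: 3.35
position: [0.5113, 0.1413, 0.2327]
tool_rot: [-3.105, -0.475, 0.0]
force: [-1.0, -0.2, -0.9]
gripper_width: -0.0001
t: 4.35
position: [0.5113, 0.1413, 0.2328]
tool_rot: [2.665, 1.664, 0.0]
force: [-0.8, -0.9, 0.2]
gripper_width: -0.0004
t 4.35 pos [0.5113 0.1413 0.2328] xang 1.1163 zax [ 0.  0. -1.] F [-0.82 -0.91  0.2 ] T [-0.03  0.07 -0.03] w -0.0004
```

```bash
python3 -m inch '[[[0,0,0.02],[0,0,0]],[[0,0,0.02],[0,0,0]],[[0,0,0.02],[0,0,0]],[[0,0,0.008],[0,0,0]],[[0,0,0.004],[0,0,0]],[[0,0,0.004],[0,0,0]],[[0,0,0.004],[0,0,0]],[[0,0,0.004],[0,0,0]],[[0,0,0.004],[0,0,0]],[[0,0,0.004],[0,0,0]]]'; python3 p.py
python3 -m inch '[[[0,0,0.003],[0,0,0]],[[0,0,0.003],[0,0,0]],[[0,0,0.003],[0,0,0]],[[0,0,0.003],[0,0,0]],[[0,0,0.002],[0,0,0]],[[0,0,0.001],[0,0,0]],[[0,0,0.001],[0,0,0]],[[0,0,0.001],[0,0,0]],[[0,0,0],[0,0,0]],[[0,0,0],[0,0,0]]]'; python3 p.py
```

```text
t: 5.35
position: [0.5114, 0.1413, 0.1406]
tool_rot: [2.663, 1.666, 0.0]
force: [0.6, -0.4, 0.7]
gripper_width: 0.0002
t 5.35 pos [0.5114 0.1413 0.1406] xang 1.118 zax [ 0.  0. -1.] F [ 0.62 -0.44  0.65] T [-0.03  0.02  0.01] w 0.0002
t: 6.35
position: [0.5114, 0.1413, 0.1238]
tool_rot: [2.663, 1.666, 0.0]
force: [0.3, -0.5, 0.3]
gripper_width: -0.0003
t 6.35 pos [0.5114 0.1413 0.1238] xang 1.118 zax [ 0.  0. -1.] F [ 0.31 -0.5   0.26] T [ 0.   -0.   -0.06] w -0.0003
```

The force reads about zero, though contact was expected from z = 0.153. I'll look before going further.

```bash
cat > look.py <<'E'
from h import *
import sys
n=sys.argv[1];out=sys.argv[2];c=read_camera(n);im=cv2.cvtColor(c["color"],cv2.COLOR_RGB2BGR)
if len(sys.argv)>3:
    b=[int(v) for v in sys.argv[3:7]];k=min(800/(b[2]-b[0]),600/(b[3]-b[1]));im=im[b[1]:b[3],b[0]:b[2]];im=cv2.resize(im,None,fx=k,fy=k,interpolation=cv2.INTER_CUBIC)
cv2.imwrite(out,im)
E
python3 look.py scene pics/s1.png 180 60 420 260; python3 look.py wrist pics/w1.png
```

```text
(no output)
```

View pics/s1.png

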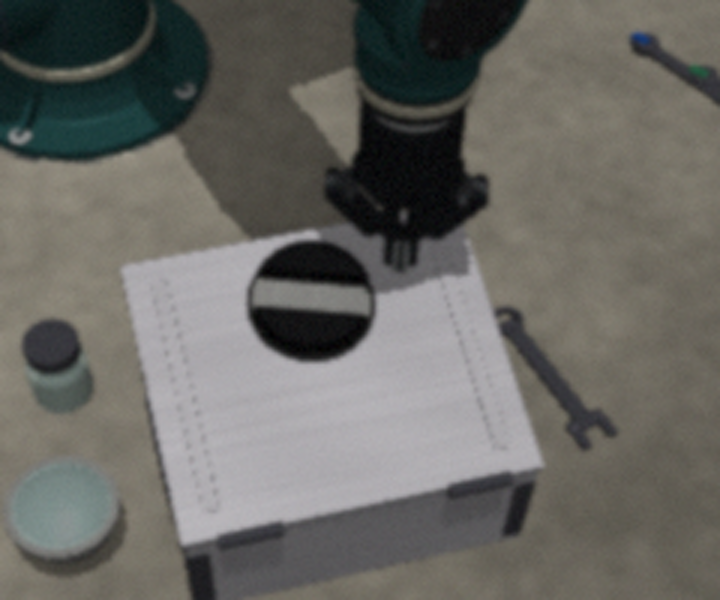

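View pics/w1.png

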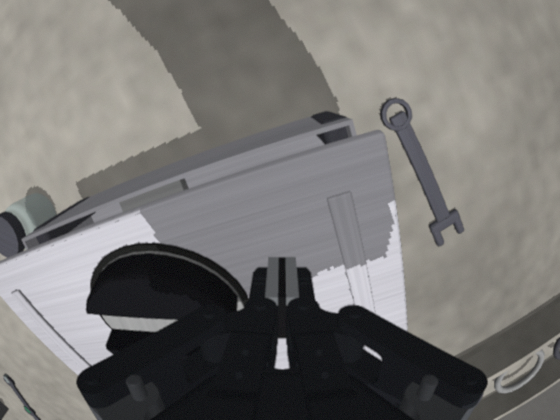

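The scene view shows the fingertip on the lid at about (400,265) in the crop. The wrist view still shows a thin gap at the front. Continuing down in small steps.

```bash
python3 -m inch '[[[0,0,0.001],[0,0,0]],[[0,0,0.001],[0,0,0]],[[0,0,0.001],[0,0,0]],[[0,0,0.001],[0,0,0]],[[0,0,0.001],[0,0,0]],[[0,0,0],[0,0,0]],[[0,0,0],[0,0,0]],[[0,0,0],[0,0,0]],[[0,0,0],[0,0,0]],[[0,0,0],[0,0,0]]]'; python3 p.py
python3 look.py scene pics/s2.png 180 60 420 260; python3 look.py wrist pics/w2.png
```

```text
t: 7.45
position: [0.5113, 0.1413, 0.1188]
tool_rot: [2.663, 1.666, 0.0]
force: [0.2, -0.2, 0.7]
gripper_width: 0.0001
t 7.45 pos [0.5113 0.1413 0.1188] xang 1.118 zax [ 0.  0. -1.] F [ 0.23 -0.15  0.66] T [0.   0.03 0.01] w 0.0001
```

View pics/w2.png

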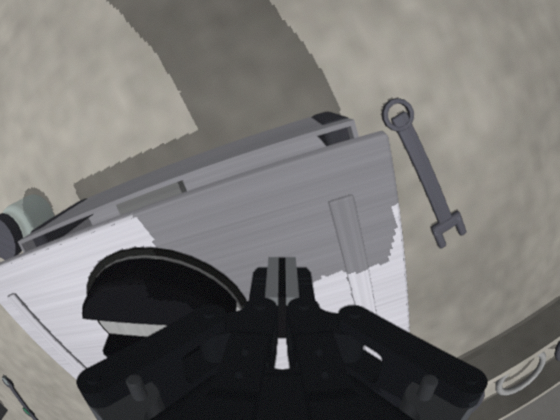

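```bash
python3 -m inch '[[[0,0,0.001],[0,0,0]],[[0,0,0.001],[0,0,0]],[[0,0,0],[0,0,0]],[[0,0,0],[0,0,0]],[[0,0,0],[0,0,0]],[[0,0,0],[0,0,0]],[[0,0,0],[0,0,0]],[[0,0,0],[0,0,0]],[[0,0,0],[0,0,0]],[[0,0,0.001],[0,0,0]]]'; python3 p.py
python3 -m inch '[[[0,0,0.001],[0,0,0]],[[0,0,0],[0,0,0]],[[0,0,0],[0,0,0]],[[0,0,0],[0,0,0]],[[0,0,0],[0,0,0]],[[0,0,0],[0,0,0]],[[0,0,0],[0,0,0]],[[0,0,0],[0,0,0]],[[0,0,0],[0,0,0]],[[0,0,0],[0,0,0]]]'; python3 p.py
```

```text
t: 8.55
position: [0.5114, 0.1413, 0.1159]
tool_rot: [2.663, 1.666, 0.0]
force: [-0.7, 0.7, 1.9]
gripper_width: 0.0001
t 8.55 pos [0.5114 0.1413 0.1159] xang 1.118 zax [ 0.  0. -1.] F [-0.66  0.7   1.9 ] T [-0.01  0.14 -0.  ] w 0.0001
t: 9.55
position: [0.5113, 0.1413, 0.1148]
tool_rot: [2.663, 1.666, 0.0]
force: [-0.4, 0.3, -0.1]
gripper_width: -0.0
t 9.55 pos [0.5113 0.1413 0.1148] xang 1.118 zax [ 0.  0. -1.] F [-0.43  0.35 -0.11] T [ 0.04  0.01 -0.03] w -0.0
```

```bash
python3 -m inch '[[[0,0,0],[0,0,0]],[[0,0,0.0],[0,0,0]],[[0,0,0],[0,0,0]],[[0,0,0],[0,0,0]],[[0,0,0],[0,0,0]],[[0,0,0],[0,0,0]],[[0,0,0.001],[0,0,0]],[[0,0,0.001],[0,0,0]],[[0,0,0.001],[0,0,0]],[[0,0,0.001],[0,0,0]]]'; python3 p.py
python3 look.py top pics/t3.png 160 140 400 320; python3 look.py wrist pics/w3.png
```

```text
t: 10.55
position: [0.5113, 0.1413, 0.1107]
tool_rot: [-2.663, -1.666, 0.0]
force: [-0.4, -0.5, 1.3]
gripper_width: 0.0005
t 10.55 pos [0.5113 0.1413 0.1107] xang 1.118 zax [-0.  0. -1.] F [-0.42 -0.48  1.32] T [-0.04  0.15 -0.05] w 0.0005
```

View pics/w3.png

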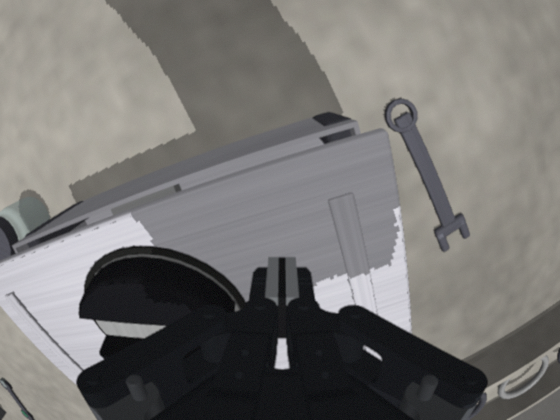

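View pics/t3.png

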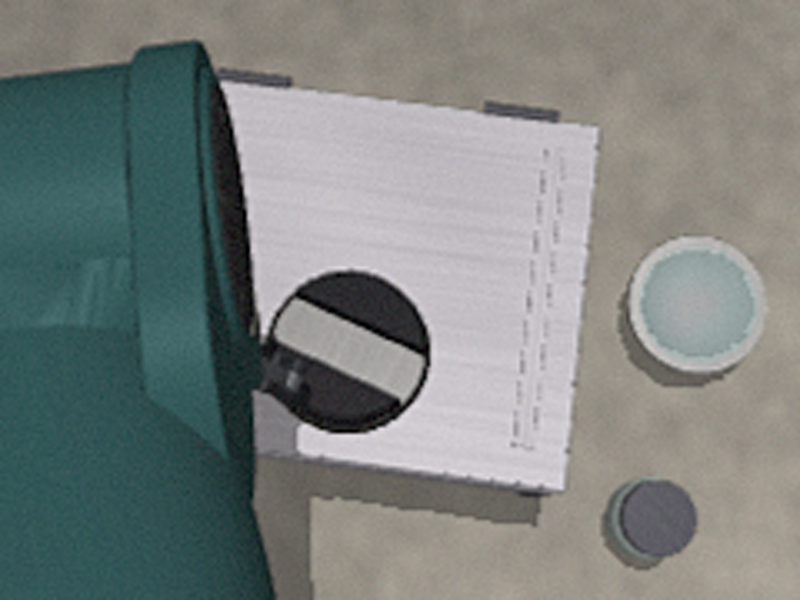

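```bash
python3 look.py scene pics/s3.png 180 60 420 260
python3 - <<'E'
from h import *
s=read_camera("scene");t=read_camera("top")
p=ctrl.get_state()["position"]
for z in(.111,.13,.15,.17):
    q=proj(s,[p[0],p[1],z]);print(z,q.round(1),((q-[180,60])*3.333).round(0))
print(np.round(ctrl.get_state()["joint_pos"],3))
E
```

```text
0.111 [311.1 161.2] [437. 337.]
0.13 [311.5 156.4] [438. 321.]
0.15 [311.9 151.2] [440. 304.]
0.17 [312.4 145.8] [441. 286.]
[ 0.116  0.311 -0.207  1.052 -0.     0.569]
```

View pics/s3.png

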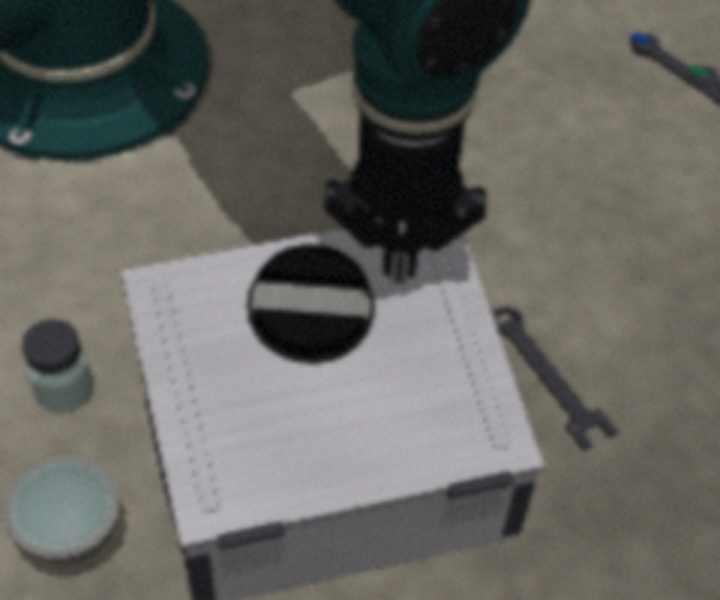

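The crop scale is 3, so the visible fingertip at (400,280) sits about 30–35 mm above the reported TCP. The wrist view agrees, with the tip at row 258 instead of 240. The lid has only just begun to move, so I'll keep pushing and watch the force.

```bash
python3 -m inch '[[[0,0,0.0015],[0,0,0]],[[0,0,0.0015],[0,0,0]],[[0,0,0.0015],[0,0,0]],[[0,0,0.0015],[0,0,0]],[[0,0,0.0015],[0,0,0]],[[0,0,0.0015],[0,0,0]],[[0,0,0.0015],[0,0,0]],[[0,0,0.0015],[0,0,0]],[[0,0,0.0015],[0,0,0]],[[0,0,0.0015],[0,0,0]]]'; python3 p.py;  python3 look.py scene pics/s4.png 180 60 420 260
```

```text
t: 11.8
position: [0.5113, 0.1413, 0.0957]
tool_rot: [2.663, 1.666, -0.0]
force: [-1.6, 0.1, 1.0]
gripper_width: 0.0003
t 11.8 pos [0.5113 0.1413 0.0957] xang 1.118 zax [-0. -0. -1.] F [-1.59  0.14  0.97] T [-0.02  0.19  0.01] w 0.0003
```

View pics/s4.png

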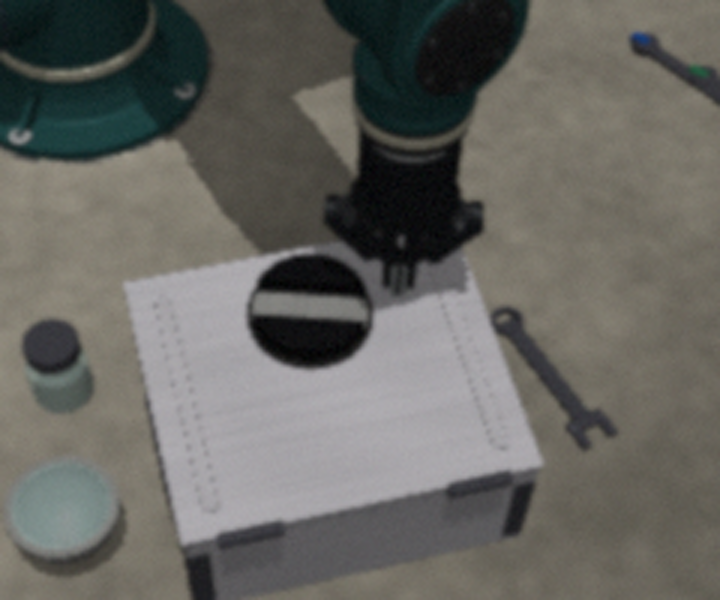

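The lid is closing: its front edge dropped from y≈270 to y≈284 in the crop. Continuing.

```bash
python3 -m inch '[[[0,0,0.0015],[0,0,0]],[[0,0,0.0015],[0,0,0]],[[0,0,0.0015],[0,0,0]],[[0,0,0.0015],[0,0,0]],[[0,0,0.001],[0,0,0]],[[0,0,0],[0,0,0]],[[0,0,0],[0,0,0]],[[0,0,0],[0,0,0]],[[0,0,0],[0,0,0]],[[0,0,0.0005],[0,0,0]]]'; python3 p.py;  python3 look.py scene pics/s5.png 180 60 420 260; python3 look.py wrist pics/w5.png
```

```text
t: 12.85
position: [0.5114, 0.1413, 0.0883]
tool_rot: [2.663, 1.666, 0.0]
force: [0.5, -0.4, 2.5]
gripper_width: 0.0001
t 12.85 pos [0.5114 0.1413 0.0883] xang 1.118 zax [ 0.  0. -1.] F [ 0.46 -0.43  2.55] T [0.02 0.07 0.02] w 0.0001
```

View pics/s5.png

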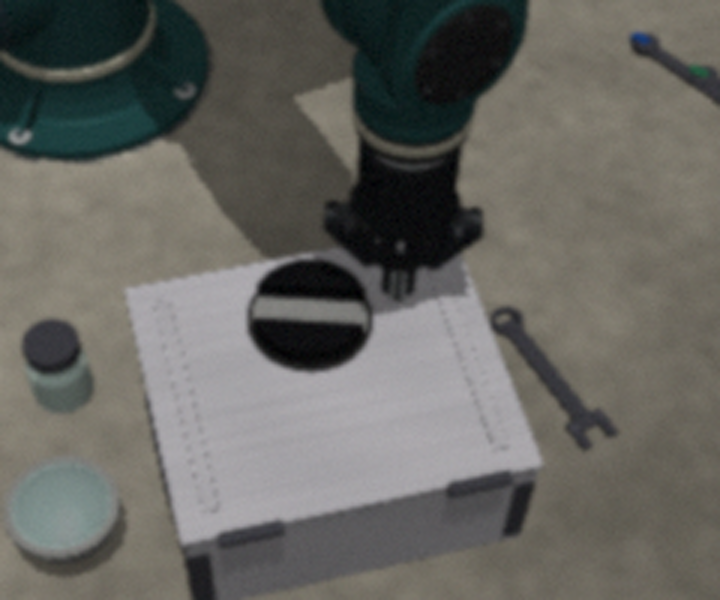

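View pics/w5.png

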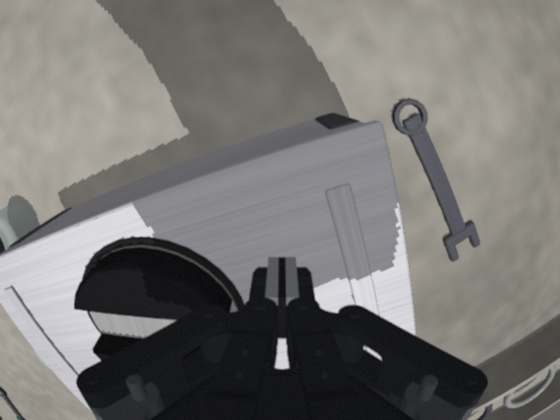

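Nearly shut: the front gap is no longer visible. Next, fine steps to find the stop.

```bash
python3 -m inch '[[[0,0,0.0005],[0,0,0]],[[0,0,0.0005],[0,0,0]],[[0,0,0.0005],[0,0,0]],[[0,0,0.0005],[0,0,0]],[[0,0,0.0005],[0,0,0]],[[0,0,0.0005],[0,0,0]],[[0,0,0],[0,0,0]],[[0,0,0],[0,0,0]],[[0,0,0],[0,0,0]],[[0,0,0],[0,0,0]]]'; python3 p.py
```

```text
t: 13.95
position: [0.5114, 0.1412, 0.0853]
tool_rot: [2.663, 1.666, 0.0]
force: [-0.2, -0.1, -0.8]
gripper_width: 0.0003
t 13.95 pos [0.5114 0.1412 0.0853] xang 1.1179 zax [ 0. -0. -1.] F [-0.2  -0.14 -0.77] T [ 0.03 -0.   -0.06] w 0.0003
```

```bash
python3 -m inch '[[[0,0,0.0005],[0,0,0]],[[0,0,0.0005],[0,0,0]],[[0,0,0.0005],[0,0,0]],[[0,0,0.0005],[0,0,0]],[[0,0,0.0],[0,0,0]],[[0,0,0],[0,0,0]],[[0,0,0],[0,0,0]],[[0,0,0],[0,0,0]],[[0,0,0],[0,0,0]],[[0,0,0],[0,0,0]]]'; python3 p.py;  python3 - <<'E'
from h import *
s=read_camera("scene")
X=np.array([.990,-.1395,0]);Y=np.array([.1395,.99,0]);H=np.array([.683,.0396,.118])
for n,d in(("NR",-143),("NL",143)): print(n,proj(s,H-.244*X+d/1000*Y).round(1))
im=cv2.cvtColor(s["color"],cv2.COLOR_RGB2BGR)[120:270,200:380];cv2.imwrite("pics/s6.png",cv2.resize(im,None,fx=4,fy=4,interpolation=cv2.INTER_CUBIC))
E
```

```text
t: 14.95
position: [0.5113, 0.1413, 0.0833]
tool_rot: [-2.663, -1.666, -0.0]
force: [0.1, 0.7, 0.5]
gripper_width: 0.0001
t 14.95 pos [0.5113 0.1413 0.0833] xang 1.118 zax [ 0.  0. -1.] F [0.13 0.67 0.45] T [-0.02 -0.02  0.05] w 0.0001
NR [221.  158.2]
NL [329.1 137.2]
```

View pics/s6.png

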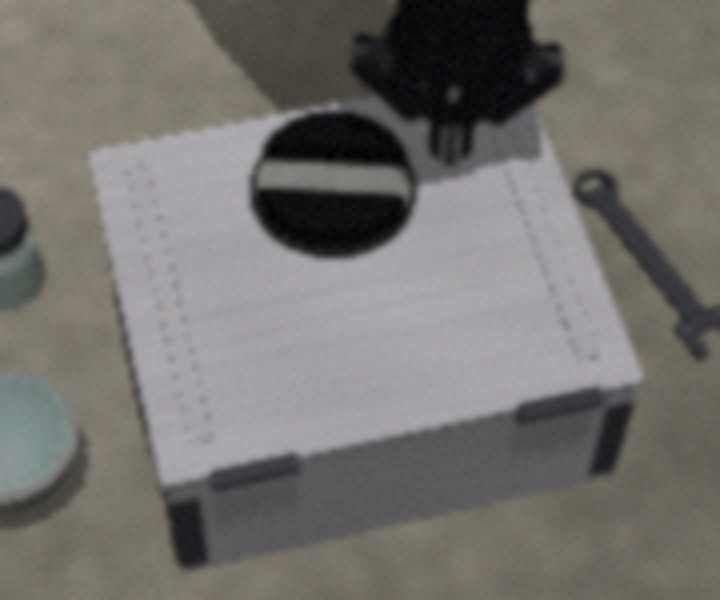

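The front corner is at (222.5,158), against (221,158.2) predicted for shut. I still need the hard stop in the force reading.

```bash
python3 -m inch '[[[0,0,0.0004],[0,0,0]],[[0,0,0.0004],[0,0,0]],[[0,0,0.0004],[0,0,0]],[[0,0,0.0004],[0,0,0]],[[0,0,0.0004],[0,0,0]],[[0,0,0],[0,0,0]],[[0,0,0],[0,0,0]],[[0,0,0],[0,0,0]],[[0,0,0],[0,0,0]],[[0,0,0],[0,0,0]]]'; python3 p.py
```

```text
t: 16.0
position: [0.5113, 0.1412, 0.0813]
tool_rot: [2.663, 1.666, -0.0]
force: [-1.4, 0.1, 0.2]
gripper_width: -0.0002
t 16.0 pos [0.5113 0.1412 0.0813] xang 1.118 zax [-0. -0. -1.] F [-1.36  0.1   0.19] T [ 0.05 -0.01 -0.06] w -0.0002
```

```bash
python3 -m inch '[[[0,0,0.0006],[0,0,0]],[[0,0,0.0006],[0,0,0]],[[0,0,0.0006],[0,0,0]],[[0,0,0.0006],[0,0,0]],[[0,0,0.0006],[0,0,0]],[[0,0,0],[0,0,0]],[[0,0,0],[0,0,0]],[[0,0,0],[0,0,0]],[[0,0,0],[0,0,0]],[[0,0,0],[0,0,0]]]'; python3 p.py; python3 look.py wrist pics/w6.png
```

```text
t: 17.0
position: [0.5114, 0.1413, 0.0794]
tool_rot: [2.663, 1.666, 0.002]
force: [-6.5, -1.0, 19.3]
gripper_width: 0.0003
t 17.0 pos [0.5114 0.1413 0.0794] xang 1.1181 zax [ 0.001  0.    -1.   ] F [-6.54 -1.01 19.33] T [-0.15  1.4  -0.02] w 0.0003
```

View pics/w6.png

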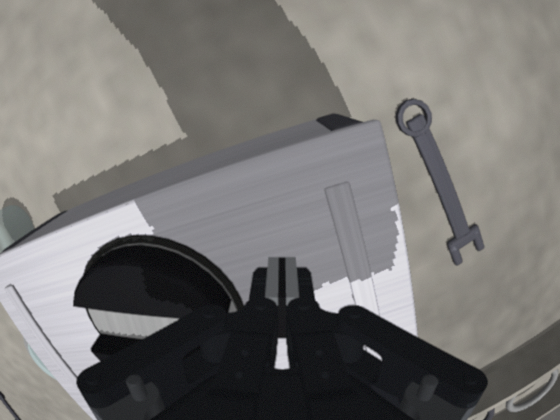

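The hard stop reads 19 N at reported z = 0.080, so the lid is shut and the tip is at about TCP + 38 mm. Next I'll raise the hand and check the dial centre from the shut lid.

```bash
python3 -m inch '[[[0,0,-0.004],[0,0,0]],[[0,0,-0.008],[0,0,0]],[[0,0,-0.010],[0,0,0]],[[0,0,-0.012],[0,0,0]],[[0,0,-0.013],[0,0,0]],[[0,0,0],[0,0,0]],[[0,0,0],[0,0,0]],[[0,0,0],[0,0,0]],[[0,0,0],[0,0,0]],[[0,0,0],[0,0,0]]]'; python3 p.py
python3 - <<'E'
from h import *
s=read_camera("scene")
im=s["color"].astype(int);g=im.max(2)
m=np.zeros(g.shape,np.uint8);m[135:200,255:310]=(g[135:200,255:310]<60)
n,l,st,ce=cv2.connectedComponentsWithStats(m)
mm=np.zeros_like(m)
for i in range(1,n):
    if st[i,4]>100: mm[l==i]=1; print(st[i],ce[i])
pts=cv2.findNonZero(mm);h=cv2.convexHull(pts)
e=cv2.fitEllipse(h);print(e)
for z in(.13,.137,.140): print(z,onz(s,e[0],z).round(4))
print(proj(s,[.5097,.064,.14]),proj(s,[.5097,.064,.122]))
M=cv2.moments(m[:,:]) 
b=cv2.cvtColor(s["color"],cv2.COLOR_RGB2BGR)[60:210,200:380];cv2.imwrite("pics/s7.png",cv2.resize(b,None,fx=4,fy=4,interpolation=cv2.INTER_CUBIC))
E
```

```text
t: 18.05
position: [0.5111, 0.1412, 0.1249]
tool_rot: [-2.663, -1.666, 0.001]
force: [-0.2, -0.5, -0.5]
gripper_width: -0.0001
t 18.05 pos [0.5111 0.1412 0.1249] xang 1.118 zax [-0.001 -0.    -1.   ] F [-0.19 -0.51 -0.5 ] T [-0.02  0.   -0.01] w -0.0001
[266 149  37  16 362] [284.1519337  155.81491713]
[263 168  40  16 492] [282.14634146 174.79674797]
((282.96307373046875, 166.31544494628906), (35.59189987182617, 40.295806884765625), 84.68324279785156)
0.13 [0.5135 0.0634 0.13  ]
0.137 [0.5185 0.0614 0.137 ]
0.14 [0.5207 0.0605 0.14  ]
[282.59080177 162.58049707] [282.60296462 167.14292988]
```

View pics/s7.png

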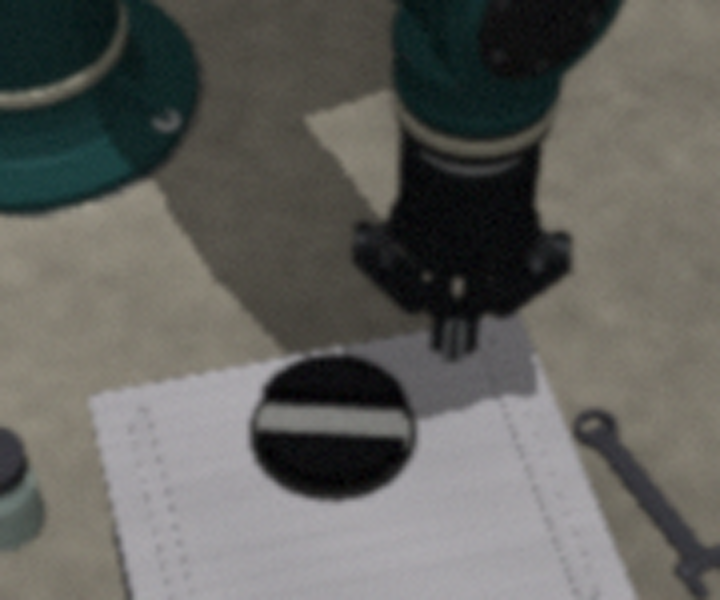

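The dial centre matches (0.510, 0.064), and the tip sits where predicted. Next I'll move above the slot at 28 mm off-axis: tool x -42 mm, y +33 mm.

```bash
python3 -m inch '[[[-0.007,0.0055,0],[0,0,0]],[[-0.007,0.0055,0],[0,0,0]],[[-0.007,0.0055,0],[0,0,0]],[[-0.007,0.0055,0],[0,0,0]],[[-0.007,0.0055,0],[0,0,0]],[[-0.007,0.0055,0],[0,0,0]],[[0,0,0.007],[0,0,0]],[[0,0,0.007],[0,0,0]],[[0,0,0],[0,0,0]],[[0,0,0],[0,0,0]]]'; python3 p.py; python3 look.py scene pics/s8.png 220 90 370 210; python3 look.py wrist pics/w8.png
```

```text
t: 19.1
position: [0.5223, 0.0894, 0.111]
tool_rot: [-2.663, -1.667, 0.001]
force: [0.8, 1.3, 0.0]
gripper_width: 0.0002
t 19.1 pos [0.5223 0.0894 0.111 ] xang 1.1185 zax [-0.001  0.    -1.   ] F [0.78 1.32 0.03] T [-0.01  0.03 -0.03] w 0.0002
```

View pics/s8.png

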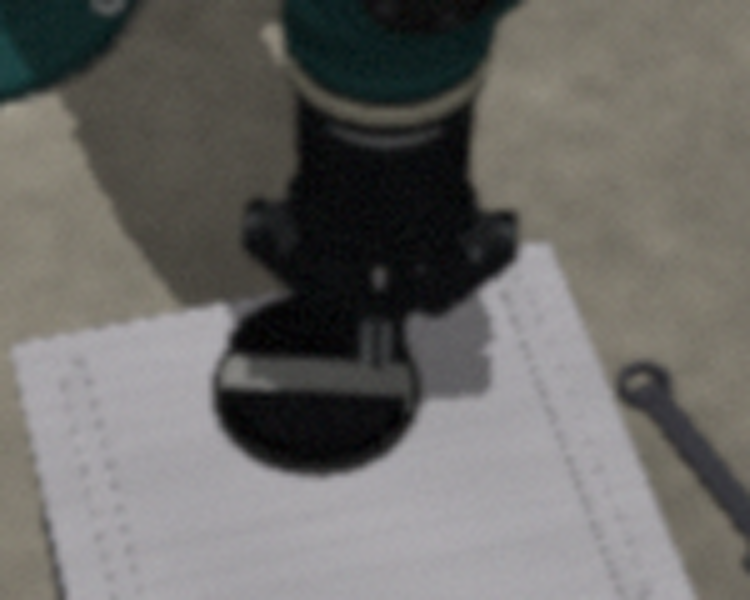

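View pics/w8.png

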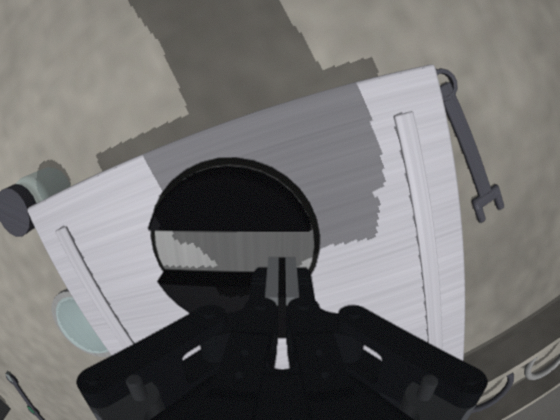

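The slot is parallel to the tool's x axis, rows 232–270 in the wrist view against 233–272 predicted. The tip is centred across the slot within 1 mm, at about 27 mm radius. Lowering it into the slot.

```bash
python3 -m inch '[[[0,0,0.004],[0,0,0]],[[0,0,0.004],[0,0,0]],[[0,0,0.004],[0,0,0]],[[0,0,0.004],[0,0,0]],[[0,0,0.004],[0,0,0]],[[0,0,0.003],[0,0,0]],[[0,0,0],[0,0,0]],[[0,0,0],[0,0,0]],[[0,0,0],[0,0,0]],[[0,0,0],[0,0,0]]]'; python3 p.py; python3 look.py wrist pics/w9.png
```

```text
t: 20.2
position: [0.5228, 0.089, 0.0884]
tool_rot: [2.663, 1.666, 0.0]
force: [-1.4, -0.5, -0.8]
gripper_width: -0.0002
t 20.2 pos [0.5228 0.089  0.0884] xang 1.1179 zax [ 0.  0. -1.] F [-1.37 -0.46 -0.78] T [0.02 0.01 0.07] w -0.0002
```

View pics/w9.png

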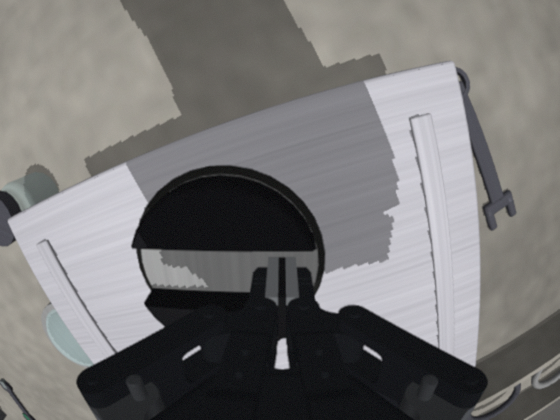

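The tip is in the slot with no contact. Next I'll close on the clockwise wall and start the arc, turning the tool with the dial.

```bash
python3 -m inch '[[[0,0.002,0],[0,0,0]],[[0,0.002,0],[0,0,0]],[[0,0.0015,0],[0,0,0]],[[-0.0004,0.002,0],[0,0,0.07]],[[-0.0004,0.002,0],[0,0,0.07]],[[-0.0004,0.002,0],[0,0,0.07]],[[-0.0004,0.002,0],[0,0,0.07]],[[-0.0004,0.002,0],[0,0,0.07]],[[-0.0004,0.002,0],[0,0,0.07]],[[-0.0004,0.002,0],[0,0,0.07]]]'; python3 p.py; python3 look.py wrist pics/w10.png
```

```text
t: 21.25
position: [0.5359, 0.0761, 0.088]
tool_rot: [-2.988, -0.966, 0.003]
force: [-5.5, 2.6, 3.1]
gripper_width: -0.0
t 21.25 pos [0.5359 0.0761 0.088 ] xang 0.6253 zax [-0.002  0.001 -1.   ] F [-5.54  2.64  3.06] T [0.41 1.16 0.01] w -0.0
```

View pics/w10.png

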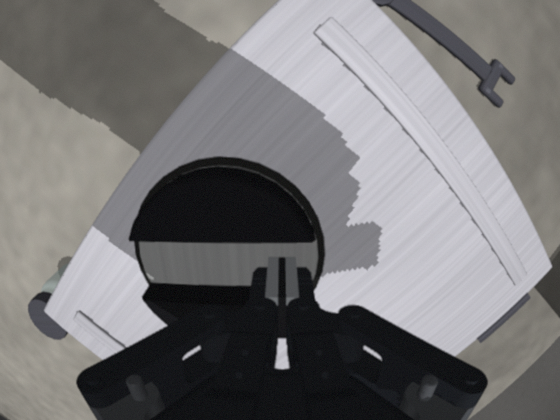

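The dial is turning with the tool. The push is about 6 N, as expected, and the slot is still parallel. Continuing.

```bash
python3 -m inch '[[[-0.0004,0.002,0],[0,0,0.07]],[[-0.0004,0.002,0],[0,0,0.07]],[[-0.0004,0.002,0],[0,0,0.07]],[[-0.0004,0.002,0],[0,0,0.07]],[[-0.0004,0.002,0],[0,0,0.07]],[[-0.0004,0.002,0],[0,0,0.07]],[[-0.0004,0.002,0],[0,0,0.07]],[[-0.0004,0.002,0],[0,0,0.07]],[[-0.0004,0.002,0],[0,0,0.07]],[[0,0,0],[0,0,0]]]'; python3 p.py; python3 look.py wrist pics/w11.png
```

```text
t: 22.3
position: [0.5389, 0.0584, 0.088]
tool_rot: [-3.141, 0.007, 0.002]
force: [-2.7, 3.3, -0.9]
gripper_width: -0.0003
t 22.3 pos [0.5389 0.0584 0.088 ] xang -0.0043 zax [-0.001  0.001 -1.   ] F [-2.73  3.27 -0.87] T [ 0.55  0.36 -0.03] w -0.0003
```

View pics/w11.png

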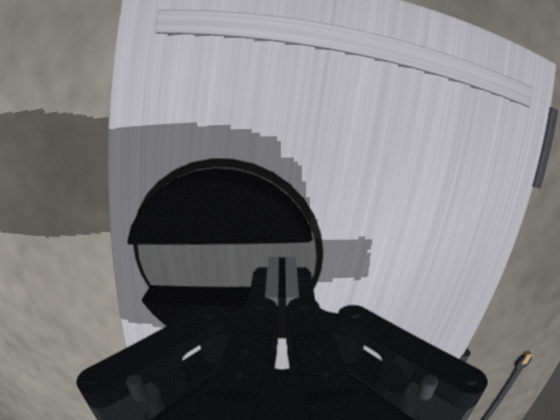

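Force is about 4 N and about 0.13 rad remains. Finishing in small steps until the stop shows in the force.

```bash
python3 -m inch '[[[-0.0002,0.001,0],[0,0,0.035]],[[-0.0002,0.001,0],[0,0,0.035]],[[-0.0002,0.001,0],[0,0,0.035]],[[0,0.0007,0],[0,0,0.025]],[[0,0,0],[0,0,0]],[[0,0,0],[0,0,0]],[[0,0,0],[0,0,0]],[[0,0,0],[0,0,0]],[[0,0,0],[0,0,0]],[[0,0,0],[0,0,0]]]'; python3 p.py; python3 look.py wrist pics/w12.png
```

```text
t: 23.35
position: [0.5387, 0.0544, 0.0883]
tool_rot: [-3.135, 0.207, -0.0]
force: [-0.4, 4.1, -2.6]
gripper_width: 0.0
t 23.35 pos [0.5387 0.0544 0.0883] xang -0.1319 zax [ 0.  0. -1.] F [-0.42  4.07 -2.57] T [ 0.8   0.31 -0.04] w 0.0
```

View pics/w12.png

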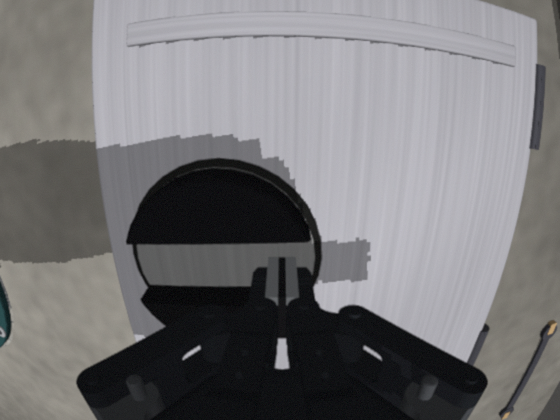

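```bash
python3 -m inch '[[[0,0.0004,0],[0,0,0.014]],[[0,0.0004,0],[0,0,0]],[[0,0.0004,0],[0,0,0]],[[0,0,0],[0,0,0]],[[0,0,0],[0,0,0]],[[0,0,0],[0,0,0]],[[0,0,0],[0,0,0]],[[0,0,0],[0,0,0]],[[0,0,0],[0,0,0]],[[0,0,0],[0,0,0]]]'; python3 p.py
```

```text
t: 24.4
position: [0.5386, 0.0532, 0.0883]
tool_rot: [3.133, -0.229, 0.0]
force: [-2.6, 3.8, -0.7]
gripper_width: 0.0001
t 24.4 pos [0.5386 0.0532 0.0883] xang -0.146 zax [ 0. -0. -1.] F [-2.61  3.79 -0.7 ] T [0.86 0.39 0.02] w 0.0001
```

```bash
python3 -m inch '[[[0,0.0004,0],[0,0,0]],[[0,0.0004,0],[0,0,0]],[[0,0.0004,0],[0,0,0]],[[0,0,0],[0,0,0]],[[0,0,0],[0,0,0]],[[0,0,0],[0,0,0]],[[0,0,0],[0,0,0]],[[0,0,0],[0,0,0]],[[0,0,0],[0,0,0]],[[0,0,0],[0,0,0]]]'; python3 p.py
```

```text
t: 25.4
position: [0.5384, 0.053, 0.0883]
tool_rot: [-3.131, 0.228, -0.0]
force: [-1.9, 11.3, -1.5]
gripper_width: 0.0001
t 25.4 pos [0.5384 0.053  0.0883] xang -0.1454 zax [ 0.     0.002 -1.   ] F [-1.88 11.3  -1.48] T [ 2.23  0.28 -0.03] w 0.0001
```

The force rose to 11 N with the tip no longer moving, so the dial is on its stop. Next I'll ease off the wall, lift out and look.

```bash
python3 -m inch '[[[0,-0.002,0],[0,0,0]],[[0,-0.003,0],[0,0,0]],[[0,-0.0015,0],[0,0,0]],[[0,0,-0.006],[0,0,0]],[[0,0,-0.01],[0,0,0]],[[0,0,-0.015],[0,0,0]],[[0,0,-0.02],[0,0,0]],[[0,0,-0.02],[0,0,0]],[[0,0,-0.02],[0,0,0]],[[0,0,0],[0,0,0]]]'; python3 p.py
python3 -m inch '[[[-0.02,-0.03,0],[0,0,0]],[[-0.02,-0.03,0],[0,0,0]],[[-0.02,-0.03,0],[0,0,0]],[[-0.02,-0.03,0],[0,0,0]],[[-0.02,-0.03,0],[0,0,0]],[[-0.02,-0.03,0],[0,0,0]],[[-0.02,-0.03,0],[0,0,0]],[[-0.01,-0.03,0],[0,0,0]],[[0,-0.03,0],[0,0,0]],[[0,0,0],[0,0,0]]]'; python3 p.py
python3 look.py top pics/t13.png 160 140 400 320;python3 look.py scene pics/s13.png 180 60 420 260
```

```text
t: 26.4
position: [0.5407, 0.0583, 0.1824]
tool_rot: [3.133, -0.229, 0.007]
force: [0.3, -0.5, -0.7]
gripper_width: -0.0001
t 26.4 pos [0.5407 0.0583 0.1824] xang -0.1461 zax [ 0.005 -0.    -1.   ] F [ 0.27 -0.48 -0.71] T [0.02 0.02 0.04] w -0.0001
t: 27.4
position: [0.4301, 0.35, 0.1789]
tool_rot: [-3.133, 0.225, 0.0]
force: [0.0, -0.2, 0.0]
gripper_width: 0.0004
t 27.4 pos [0.4301 0.35   0.1789] xang -0.1434 zax [ 0.  0. -1.] F [ 0.02 -0.19  0.04] T [ 0.02 -0.01  0.02] w 0.0004
```

View pics/t13.png

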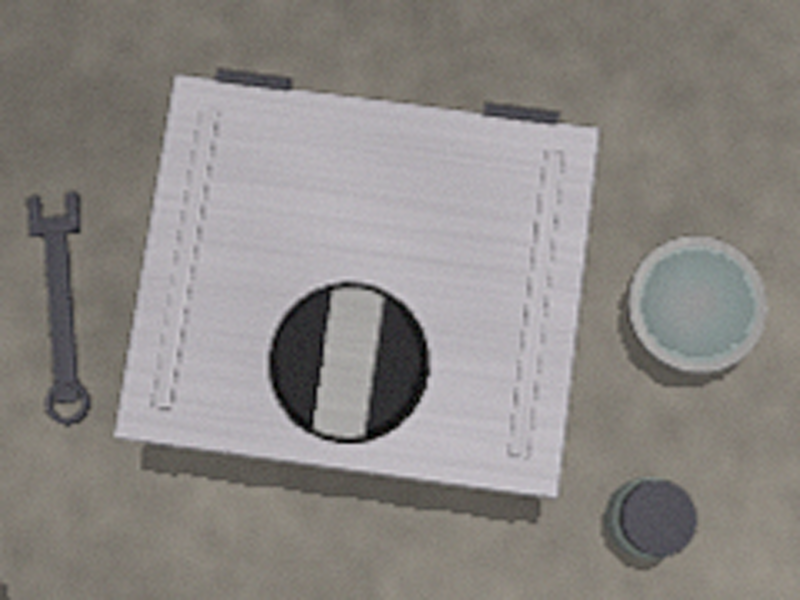

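View pics/s13.png

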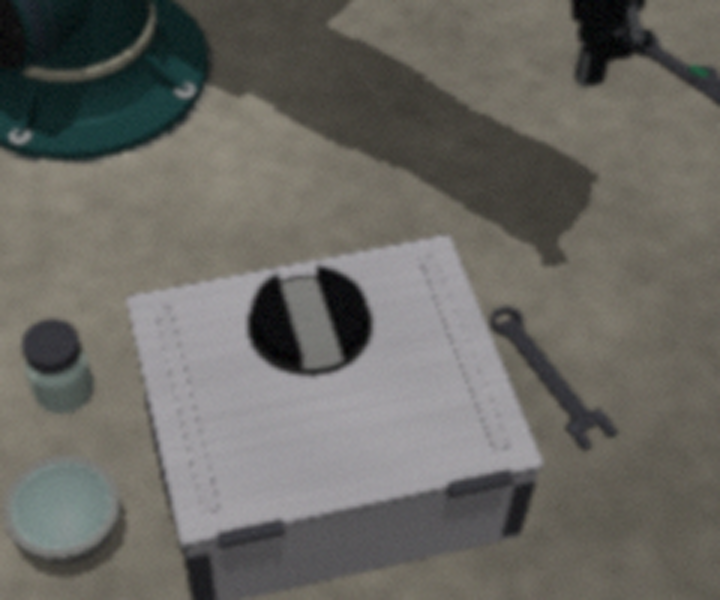

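The slot now points at the hinge and the lid looks shut. I'll put numbers on both.

Run:
```python
from h import *
t=read_camera("top");s=read_camera("scene")
f=lambda x,y:(160+x/3.3333,140+y/3.3333); g=lambda x,y:(180+x/3,60+y/3)
for n,a,b in(("FL",f(175,76),None),("NL",f(115,436),g(449,237)),("NR",f(557,496),g(128,298)),("FR",f(598,127),g(183,544))):
    if b: p,e=tri(t,a,s,b);print(n,p.round(4),round(e,4))
    print("  onz .118",onz(t,a,.118).round(4))
P=[onz(t,f(*q),.118) for q in((175,76),(115,436),(598,127),(557,496))]
F=P[0]+P[2];N=P[1]+P[3];print("case yaw",np.arctan2(*(F-N)[1::-1]))
for z,a,b in((.14,(330,289),(312,433)),(.14,(383,296),(366,438))):
    d=onz(t,f(*a),z)-onz(t,f(*b),z);print("slot edge",np.arctan2(d[1],d[0]))
```

```text
onz .118 [0.6997 0.1788 0.118 ]
NL [0.4624 0.2152 0.1117] 0.0031
  onz .118 [0.4615 0.2125 0.118 ]
NR [ 0.4223 -0.0666  0.1138] 0.0042
  onz .118 [ 0.4218 -0.0683  0.118 ]
FR [ 0.6625 -0.1007  0.1148] 0.0036
  onz .118 [ 0.6612 -0.102   0.118 ]
case yaw -0.14028647949581524
slot edge -0.123092454390634
slot edge -0.12451695882900375
```

```bash
python3 -c "
from rig import finish_job; print(finish_job())"
```

```text
the job is handed in; nothing more can be done
None
```

The lid is shut and the dial is turned clockwise to its stop. I handed the job in at about 27.5 s with the hand clear of everything.

**Lid:** I pushed it down beside the dial with closed fingertips until it met its hard stop at 19 N. In the last pictures the front corners came out at 112–114 mm. That is below the nominal 118 mm, but level with the hinge edge within a few mm of measurement error.

**Dial:** I set the closed fingertips in the slot, 28 mm off-axis, and turned them with the dial at about 4–6 N. At the end the force rose to 11 N and the tip stopped moving. The slot then measured -0.124 rad against the case's -0.140 rad, so the dial stands at about 1.555 rad. The 0.015 rad short of 1.57 is within pixel error.

**Bystanders:** the spanner, lamp and jar look unmoved in the last top and scene views; I did not re-measure them.

**Disagreement:** the real fingertip sat about 38 mm behind the reported TCP. I first saw this in the pictures, then confirmed it at the lid's stop and allowed for it in every later height.

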